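Raise the router enclosure's window to the pointer

TASK

Open the desktop router enclosure for loading: with the fingertips beneath the lip along the bottom of its counterweighted clear front window, push the window up until the lip's front edge is level with the tip of the brass pointer on the upright beside it, then take the hand away and leave the window standing there. Only push: do not pinch the lip, and leave the things on the bench where they are.

Things in the scene. Friction and masses are not known exactly. Their poses are not given: they have to be found in the camera images.
- lip_edge (a point): Middle of the front edge of the window's lip; rises with the window. The lip is a level shelf along the window's bottom edge, 340 mm long (170 mm to each side), standing out 39 mm towards the robot, 11 mm thick: underside 5 mm below this point, top 6 mm above. The space beneath is open down to the bench. Axes: +x level into the enclosure, away from the robot; +y to the robot's left along the lip; z up.
- enclosure: Desktop router enclosure, grey base, aluminium frame, clear panes; 240 mm deep, 500 wide, 545 high; fixed, stands somewhat turned. Origin on the bench under the middle of its front: the base's face lies there (x = 0), 60 mm behind lip_edge. Two aluminium uprights, 35 mm square, stand before it at y = +-215 to 250 mm, faces at x = -35 mm; the window slides straight up between them.
- mark (a point): Tip of the brass pointer: a level cone 42 mm long, 13 mm thick, pointing sideways (-y) from a dark steel clamp block, 26 mm square and 20 mm deep with a black thumb screw, on the front of the left (+y) upright. The tip lies 8.5 mm beyond the lip's left end and 14 mm behind (+x) its front edge. Fixed; its height differs from run to run, always above the lip's starting height. Axes as for the lip.
- sash (a joint): Height of the clear window (426 mm wide, 230 mm high, slim aluminium frame) above its lowest position, 0 to 0.21 m; at 0 lip_edge lies 120 mm above the bench. Two steel weights running in slots on the uprights' outer sides about balance it and it stays where it is left; moving it up or down takes about 5 N, up to 7, plus a drag of 12 N per m/s.
- oil_bottle: Bystander: loose white plastic bottle, 48 mm in diameter and 130 mm tall, standing on the bench near the left upright; origin at the centre of its underside.
- offcut: Bystander: loose wooden offcut 100 by 55 by 28 mm lying in front of the right half of the enclosure; origin at the centre of its underside.
- collet_wrench: Bystander: loose steel wrench 130 mm long lying in front of the left half of the enclosure; origin at its underside.
- screw_jar: Bystander: loose pale jar with a metal lid, 60 mm in diameter and 75 mm tall, standing near the right upright; origin at the centre of its underside.
- lip_pad (a point): Middle of the underside of the lip's black rubber finger strip, where the window is pushed up; the strip is the lower 5 mm of the lip, 42 by 340 mm, and its front edge is lip_edge's line. The point lies 21 mm behind (+x) lip_edge and 5 mm below it.
- lip_cap (a point): Middle of the top of the lip's aluminium cap; the cap is the upper 6 mm of the lip, 37 by 340 mm, its front set 5 mm back from the strip's. The point lies 23 mm behind (+x) lip_edge and 6 mm above it.

How it is judged:
On the way:
1. the window rises while the fingers push on the strip beneath its lip (contact force between the fingers and sash_c0 above 1 N and velocity of joint sash above 0.003 m/s), for 0.2 s.
At the end, for the whole second after the job is handed in: The window stands still with the front edge of its lip level with the pointer's tip, within 8 mm up or down (z of lip_edge in the frame of mark between -0.008 and 0.008 m and velocity of joint sash between -0.005 and 0.005 m/s); the robot touches nothing.
It fails at once if the lip is pinched between the fingers from above and below (contact force between the fingers and sash_c0 above 1 N and contact force between the fingers and sash_c1 above 1 N).
It fails at once if a thing on the bench is shifted, lifted or knocked over (more than 20 mm) (distance of any of oil_bottle, offcut, collet_wrench, screw_jar from where it was at the start of the episode above 0.02 m or angle between any of oil_bottle, screw_jar's own z axis and vertical above 0.6 rad).
It also fails if it takes over 48 s, if anything falls off the work surface, if the arm or the gripper's body presses on something with over 40 N, if the wrist force passes 120 N, or if a joint passes its speed limit or range.

ROBOT

A 6-joint arm with a two-finger parallel gripper is mounted at the origin on the work surface. World frame = base frame: x ahead of the robot, y to its left, z up, the work surface at z = 0. Lengths are in m, angles in rad, forces in N, time in s.
With the tool pointing down it reaches from about 0.35 to 0.775 m from the base axis. Payload 7.3 kg.
Tool frame: the origin (TCP) lies on the front face of the gripper's body, between the roots of the fingers; the fingertips stand 66 mm ahead of it and the grasp point (between the pads) lies 47 mm ahead of it; z points along the fingers, y is the direction in which the jaws open and shut (so a half turn about z gives the same grasp; the last joint's range is limited). The gripper opens to 92 mm and grips with 3 to 60 N. Pads are 19 mm wide; open, the fingers measure 130 mm over their backs; the gripper's body (75 mm by 190 mm) begins 47 mm behind the grasp point.
Start: joints at [1.07, 0.342, 1.524, -0, 1.275, -0.146], TCP at [0.182, 0.492, 0.292] pointing down, gripper open.
Joint ranges: [-2.53, 2.53], [-0.77, 2.02], [0.04, 2.7], [-1, 4.14], [0.28, 2.66], [-3.11, 3.11]. Speed limits (rad/s): [2.57, 2.57, 3.14, 3.14, 3.14, 3.14].

INTERFACE

Orientations are given as [roll, pitch, yaw] about the fixed x, y, z axes, in that order (R = Rz(yaw) Ry(pitch) Rx(roll)).
In Python, from cell import observe, read_camera, hand_in, search_frame, tip_of gives the robot as it stands. The module is installed in compiled form; this text tells all that it offers.
- The arm moves only by the tool apply_moves, never from a script. Its argument "motion" is a list of rows, each an object with "offset": the shift along the tool's x, y, z in mm, a list of three; "rotation": the turn, a rotation vector about the tool's x, y, z in rad, a list of three. In form: [{"offset": [x, y, z], "rotation": [rx, ry, rz]}, ...]. A call has 1 to 12 rows; each row shifts and turns the pose as measured when the row begins, along the tool's axes as they then stand; what a row does not reach is not made up. A row lasts 1/12 s, in which the tool goes at most 41.7 mm and 7.16 degrees, less where a joint would pass 70% of its speed; a pose out of reach is approached as far as the arm can. A call with a gripper value outside its range is refused whole. "grip" is the closure, from 0 (fully open) to 1 (shut), set as the call begins (left out, the last holds). The fingers move at their own pace and stop on an object; "grip_force" is the grip in N (left out, the last holds). Time passes only in rows, so rows that do not move let the fingers close. It gives the time, the measured TCP pose, the force and the opening at its end, in the units of the state.
- observe(): the state, without advancing time (a new reading comes with each control period).
- read_camera(name): name is "scene" or "top" or "wrist"; returns a dict with "img" (480x640x3 uint8, red, green, blue), "camera_matrix" (3x3 intrinsics, pixels), "R" (3x3) and "t" (3): a world point X has camera coordinates R X + t; the wrist camera has in their place "tool_from_camera" (4x4, takes a point from camera to tool coordinates, whose origin is the TCP and whose axes are the flange's). Camera axes: x right, y down, z forward; pixel columns grow to the right and rows downward; lengths in m; the calibration is good to about 2 mm. A picture is of the moment at which its call begins: read the wrist's pose just before it. There is no depth.
- hand_in(): hands the job in, once; it reports no verdict.
Trained networks look in a picture, given as the dict that the camera call returned (one of the last four; its "shot" number tells which), for a name from the list of things; names that differ only in an ending like _2 or _b are one class to them, and where a whole thing is asked for, a point or a joint stands for the part that bears it (a point fixed in the world has none). Each returns a list of dicts, best first, with "score" (0 to 1); they miss things now and then, are a little off and sometimes report something else, mostly with a low value. They report only what shows in the picture. A call takes as long as a camera call.
- search_frame(query, picture): "location" ([x, y, z] in m, in world coordinates, good to about 4 mm: the middle of the surface that is visible of it).
- tip_of(query, picture): "location" ([x, y, z] in m, in world coordinates, good to about 4 mm: a listed point, or the origin of a listed thing).
The state is a dict: "time": time; "qpos": joint angles; "qvel": joint speeds; "joint_efforts": joint torques, N m; "tool_pos": TCP position; "tool_rot": TCP orientation; "contact_force": force on the tool from outside, world axes, zero at the start; "torque": the same for the moment, N m; "opening": finger opening in m.
Only numpy, scipy, OpenCV 4.12 (cv2) and the standard library are available. Lean on these libraries where they do the work, as an engineer would, in place of code of your own. Each camera call takes 0.05 s, during which the arm holds its last target.

## Working session

There is one attempt and no reset: what is moved stays moved. The work goes in short steps, Python scripts to look and compute and a tool call to move; the robot and the scene stay as the last step left them, time stands still between calls to the robot, and variables do not carry over. Pictures are saved under pics/ and viewed, and the job is handed in when it is done.

Besides the shell and the picture viewer there is one more tool, called after "Request:" in YAML: its name, and indented under it one key for each argument. apply_moves: Moves the arm, as the interface text tells. Its arguments: {"type":"object","properties":{"motion":{"type":"array"},"grip":{"type":"number"},"grip_force":{"type":"number"}},"required":["motion"]}

```bash
mkdir -p pics; python3 - <<'E'
from cell import *
import cv2
s=observe();print({k:s[k] for k in('time','tool_pos','tool_rot','contact_force','opening')})
for n in("scene","top"):
    p=read_camera(n);cv2.imwrite(f"pics/{n}0.png",p["img"][:,:,::-1])
    for q in("lip_edge","mark","lip_pad","enclosure","oil_bottle","offcut","collet_wrench","screw_jar"):
        print(n,q,[(r["location"],r["score"]) for r in tip_of(q,p)[:2]])
    print(p["camera_matrix"],p["R"],p["t"])
E
```

```text
{'time': 0.0, 'tool_pos': array([0.1822167 , 0.49201903, 0.291542  ]), 'tool_rot': array([-3.14005186e+00, -2.28296208e-04,  2.78676624e+00]), 'contact_force': array([ 0.62135011,  0.22199321, -0.96452362]), 'opening': 0.09213853827385635}
scene lip_edge [([0.6079, -0.014, 0.1462], 0.97)]
scene mark [([0.6234, 0.1694, 0.301], 0.7)]
scene lip_pad [([0.6287, -0.0151, 0.1393], 0.73)]
scene enclosure []
scene oil_bottle [([0.5537, 0.2156, -0.0018], 0.59)]
scene offcut [([0.4568, -0.212, -0.0045], 0.87)]
scene collet_wrench [([0.4531, 0.212, -0.0009], 0.56)]
scene screw_jar [([0.5617, -0.2752, 0.0045], 0.81)]
[[601.86966687   0.         319.54568278]
 [  0.         601.86966687 243.11060123]
 [  0.           0.           1.        ]] [[-0.99576887 -0.09185975 -0.00248021]
 [-0.06707809  0.74505102 -0.66362604]
 [ 0.0628084  -0.66065178 -0.74806038]] [0.55789192 0.16117129 1.39168461]
top lip_edge [([0.6031, -0.0092, 0.1442], 0.98)]
top mark [([0.6255, 0.1631, 0.298], 0.73)]
top lip_pad [([0.6275, -0.0141, 0.1367], 0.78), ([0.6023, -0.0094, 0.1442], 0.26)]
top enclosure []
top oil_bottle [([0.5536, 0.2126, -0.0025], 0.72)]
top offcut [([0.4517, -0.2232, -0.0004], 0.79)]
top collet_wrench [([0.4542, 0.2067, -0.0019], 0.87)]
top screw_jar [([0.5648, -0.268, -0.0012], 0.92)]
[[536.01418879   0.         320.12971949]
 [  0.         536.01418879 237.96480959]
 [  0.           0.           1.        ]] [[-0.0285777  -0.99928828  0.02462199]
 [-0.98232847  0.02351757 -0.18568172]
 [ 0.18497052 -0.02949324 -0.98230141]] [0.02686814 0.56170373 1.25799197]
```

View pics/scene0.png

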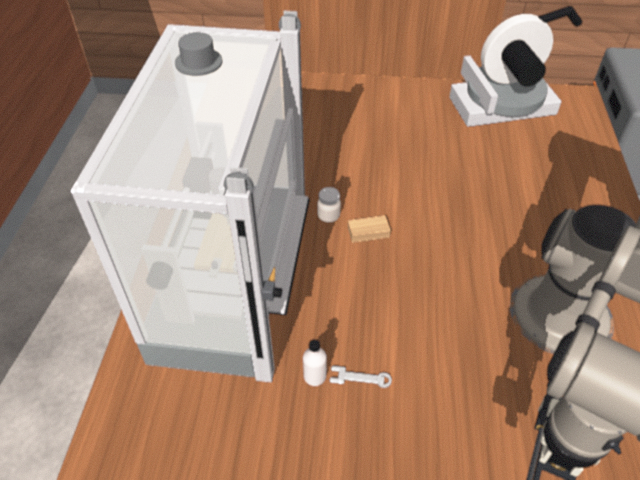

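View pics/top0.png

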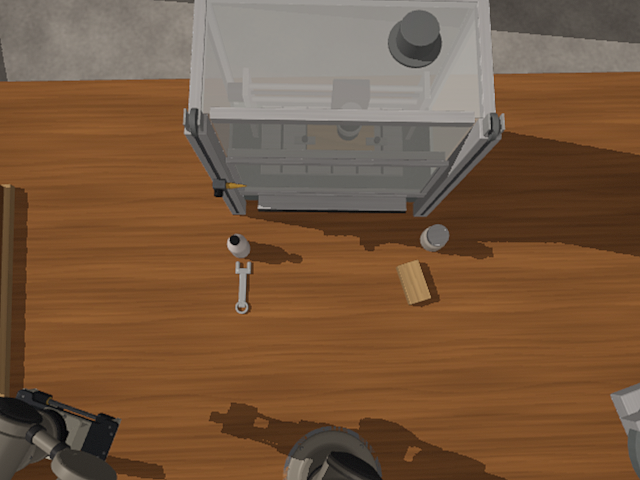

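```bash
cat > h.py <<'E'
import numpy as np,cv2
from cell import *
from scipy.spatial.transform import Rotation as Ro
def ray(p,uv):
    K=np.array(p["camera_matrix"]);R=np.array(p["R"]);t=np.array(p["t"])
    d=R.T@np.linalg.inv(K)@np.array([uv[0],uv[1],1.]);return -R.T@t,d
def onz(p,uv,z):
    c,d=ray(p,uv);return c+d*(z-c[2])/d[2]
def proj(p,X):
    x=np.array(p["R"])@np.array(X)+np.array(p["t"]);u=np.array(p["camera_matrix"])@x;return u[:2]/u[2]
E
python3 - <<'E'
from h import *
np.set_printoptions(precision=4,suppress=True)
p=read_camera("top");s=read_camera("scene")
for uv in((258,210),(407,211)):print(onz(p,uv,.145))
for q,X in(("mark",[.6244,.1662,.2995]),("lip",[.6055,-.0115,.145])):print(q,proj(p,X),proj(s,X))
w=read_camera("wrist");print(w["tool_from_camera"]);st=observe();print(st["qpos"])
a=cv2.resize(p["img"][150:250,190:430],None,fx=3.3,fy=3.3,interpolation=2);cv2.imwrite("pics/topz.png",a[:,:,::-1])
a=cv2.resize(s["img"][160:390,220:340],None,fx=2.6,fy=2.6,interpolation=2);cv2.imwrite("pics/scz.png",a[:,:,::-1])
cv2.imwrite("pics/w0.png",w["img"][:,:,::-1])
E
```

```text
[0.6131 0.1549 0.145 ]
[ 0.6031 -0.1867  0.145 ]
mark [245.4524 186.3956] [275.7239 267.447 ]
lip [330.8799 211.6462] [299.4586 250.2495]
[[ 0.0008 -0.9672 -0.254   0.0688]
 [ 1.      0.0011 -0.0011 -0.    ]
 [ 0.0013 -0.254   0.9672 -0.0926]
 [ 0.      0.      0.      1.    ]]
[ 1.07    0.342   1.5241  0.0001  1.2754 -0.146 ]
```

View pics/topz.png

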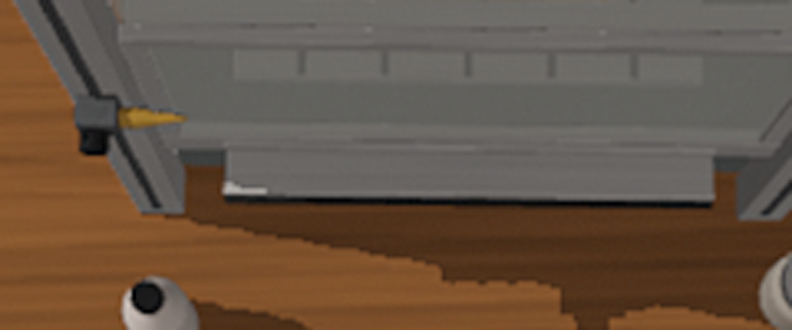

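View pics/scz.png

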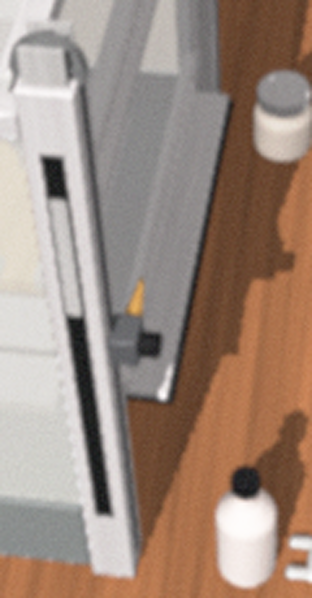

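View pics/w0.png

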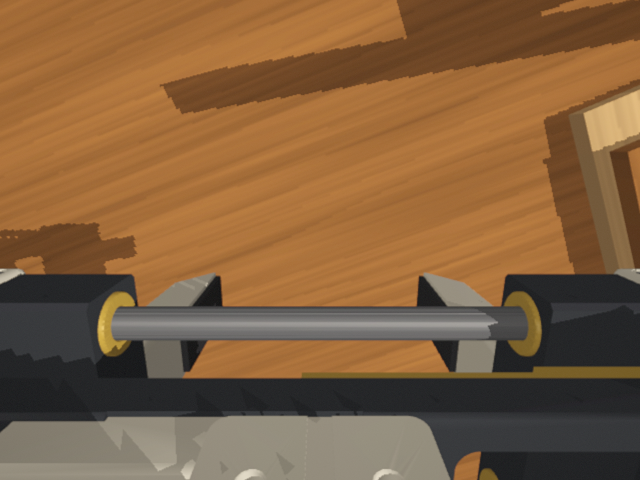

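Request:
apply_moves:
  motion:
    - {"offset":[-27,-20,-6],"rotation":[0,0,0]}
    - {"offset":[-27,-20,-6],"rotation":[0,0,0]}
    - {"offset":[-27,-20,-6],"rotation":[0,0,0]}
    - {"offset":[-27,-20,-6],"rotation":[0,0,0]}
    - {"offset":[-27,-20,-6],"rotation":[0,0,0]}
    - {"offset":[-27,-20,-6],"rotation":[0,0,0]}
    - {"offset":[-27,-20,-6],"rotation":[0,0,0]}
    - {"offset":[-27,-20,-6],"rotation":[0,0,0]}

```text
time: 1.72
tool_pos: [0.3313, 0.2628, 0.3402]
tool_rot: [-3.141, -0.001, 2.798]
contact_force: [0.9, -0.6, 0.3]
opening: 0.0922
```

```bash
cat >> h.py <<'E'
import json
def log():
    s=observe();d=[float(s["time"]),list(map(float,s["qpos"])),list(map(float,s["tool_pos"])),list(map(float,s["tool_rot"]))]
    open("log.jsonl","a").write(json.dumps(d)+"\n");print(np.round(d[0],2),np.round(d[1],3),np.round(d[2],4),np.round(d[3],3),np.round(s["contact_force"],1))
    return s
E
echo '[0.0,[1.07,0.342,1.5241,0.0001,1.2754,-0.146],[0.1822167,0.49201903,0.291542],[-3.14005186,-0.000228296,2.78676624]]' > log.jsonl
python3 -c "
from h import *
log()"
```

```text
1.72 [ 4.880e-01  1.140e-01  1.690e+00  1.000e-03  1.338e+00 -7.400e-01] [0.3313 0.2628 0.3402] [-3.141e+00 -1.000e-03  2.798e+00] [ 0.9 -0.6  0.3]
```

Request:
apply_moves:
  motion:
    - {"offset":[-20,-18,-8],"rotation":[0.11,-0.04,0]}
    - {"offset":[-20,-18,-8],"rotation":[0.11,-0.04,0]}
    - {"offset":[-20,-18,-8],"rotation":[0.11,-0.04,0]}
    - {"offset":[-20,-18,-8],"rotation":[0.11,-0.04,0]}

```text
time: 2.05
tool_pos: [0.3851, 0.1657, 0.392]
tool_rot: [-2.684, 0.161, 2.822]
contact_force: [0.1, 0.0, -1.0]
opening: 0.0917
```

```bash

python3 -c "
from h import *
log()"
```

```text
2.05 [ 0.473  0.207  1.514 -0.427  1.65  -0.726] [0.3851 0.1657 0.392 ] [-2.684  0.161  2.822] [ 0.1  0.  -1. ]
```

Request:
apply_moves:
  motion:
    - {"offset":[-5,-15,-5],"rotation":[-0.115,0.04,0]}
    - {"offset":[-5,-15,-5],"rotation":[-0.115,0.04,0]}
    - {"offset":[-5,-15,-5],"rotation":[-0.115,0.04,0]}
    - {"offset":[-5,-15,-5],"rotation":[-0.115,0.04,0]}
    - {"offset":[-5,-15,-5],"rotation":[-0.115,0.04,0]}
    - {"offset":[-5,-15,-5],"rotation":[-0.115,0.04,0]}
    - {"offset":[-5,-15,-5],"rotation":[-0.115,0.04,0]}
    - {"offset":[-5,-15,-5],"rotation":[-0.115,0.04,0]}

```text
time: 2.72
tool_pos: [0.3865, 0.0464, 0.4424]
tool_rot: [2.657, -0.133, 2.841]
contact_force: [0.4, -0.1, -0.7]
opening: 0.0916
```

```bash

cat > fk.py <<'E'
import numpy as np,json
from scipy.spatial.transform import Rotation as Ro
from scipy.optimize import least_squares
# joints: z, y, y, forearm roll, y, tool roll ; params = link offsets (xyz)
def fk(q,p):
    Rz=lambda a:Ro.from_euler('z',a);Ry=lambda a:Ro.from_euler('y',a)
    P=np.zeros(3);R=Rz(q[0]+p[12])
    P=P+R.apply([p[0],p[1],p[2]])          # to shoulder (lateral lumped)
    R=R*Ry(q[1]);P=P+R.apply([p[3],0,p[4]])
    R=R*Ry(q[2]);P=P+R.apply([p[5],p[6],p[7]])
    R=R*Rz(q[3]);P=P+R.apply([0,p[8],0])
    R=R*Ry(q[4]);P=P+R.apply([p[9],p[10],p[11]])
    R=R*Rz(q[5]+p[13]);return P,R
def load():return [json.loads(l) for l in open("log.jsonl")]
def res(p,D):
    o=[]
    for d in D:
        P,R=fk(d[1],p);o+=list((P-d[2])*1);o+=list((R.inv()*Ro.from_euler('xyz',d[3])).as_rotvec()*.2)
    return np.array(o+list(1e-4*(p-p0)))
p0=np.array([0,0.077,.35,0,.35,0,0,.35,0,0,0,.2,0,np.pi/2])
def fit():
    D=load();best=None
    for k in (np.pi/2,0,-np.pi/2,np.pi):
        x=p0.copy();x[13]=k
        r=least_squares(res,x,args=(D,))
        if best is None or r.cost<best.cost:best=r
    return best
E
python3 - <<'E'
from h import *
from fk import *
log();r=fit();np.set_printoptions(precision=4,suppress=True);print(r.cost,r.x);print(res(r.x,load())[:-14].reshape(-1,6))
E
```

```text
2.72 [-0.393  0.005  1.615  0.473  1.687 -1.614] [0.3865 0.0464 0.4424] [ 2.657 -0.133  2.841] [ 0.4 -0.1 -0.7]
5.856547080285952e-08 [-0.0023  0.077   0.2239  0.0035  0.5057  0.0467 -0.      0.3789 -0.0003
  0.0004 -0.0004  0.2526  0.0003  1.5711]
[[-0.      0.     -0.      0.0003  0.      0.    ]
 [ 0.     -0.      0.     -0.      0.      0.    ]
 [-0.     -0.      0.      0.      0.     -0.    ]
 [ 0.     -0.     -0.     -0.     -0.     -0.    ]]
```

```bash

cat >> fk.py <<'E'
lo=np.array([-2.53,-.77,.04,-1,.28,-3.11]);hi=np.array([2.53,2.02,2.7,4.14,2.66,3.11])
def tgt(psi,pitch,xup):
    z=np.array([np.cos(psi)*np.cos(pitch),np.sin(psi)*np.cos(pitch),np.sin(pitch)])
    u=np.array([0,0,1.]);x=u-z*(u@z);x/=np.linalg.norm(x);x*=xup
    return Ro.from_matrix(np.c_[x,np.cross(z,x),z])
def ik(P,R,p,seed):
    f=lambda q:np.r_[fk(q,p)[0]-P,(fk(q,p)[1].inv()*R).as_rotvec()*.3]
    r=least_squares(f,np.clip(seed,lo+.01,hi-.01),bounds=(lo,hi));return r.x,np.abs(r.fun).max()
E
python3 - <<'E'
from fk import *
np.set_printoptions(precision=3,suppress=True)
p=fit().x;np.save("p.npy",p)
rng=np.random.default_rng(0)
for xup in(1,-1):
  for pitch in(-.2,0,.15,.3):
    for z in(.105,.3):
      for x in (.573,.52):
        S=set()
        for k in range(12):
            q,e=ik(np.array([x,-.01,z]),tgt(-.03,pitch,xup),p,lo+(hi-lo)*rng.random(6))
            if e<1e-4:S.add(tuple(np.round(q,2)))
        print(xup,pitch,z,x,list(S))
E
```

```text
1 -0.2 0.105 0.573 [(np.float64(-0.25), np.float64(0.92), np.float64(2.33), np.float64(2.93), np.float64(1.47), np.float64(-1.59))]
1 -0.2 0.105 0.52 [(np.float64(-0.3), np.float64(0.98), np.float64(2.47), np.float64(2.88), np.float64(1.67), np.float64(-1.65))]
1 -0.2 0.3 0.573 [(np.float64(-0.25), np.float64(0.33), np.float64(2.28), np.float64(2.86), np.float64(0.86), np.float64(-1.43))]
1 -0.2 0.3 0.52 [(np.float64(-0.3), np.float64(0.27), np.float64(2.41), np.float64(2.81), np.float64(0.93), np.float64(-1.42))]
1 0 0.105 0.573 [(np.float64(-0.25), np.float64(1.07), np.float64(2.3), np.float64(2.91), np.float64(1.8), np.float64(-1.62))]
1 0 0.105 0.52 [(np.float64(-0.3), np.float64(1.15), np.float64(2.43), np.float64(2.84), np.float64(2.0), np.float64(-1.7))]
1 0 0.3 0.573 [(np.float64(-0.25), np.float64(0.47), np.float64(2.33), np.float64(2.91), np.float64(1.24), np.float64(-1.49))]
1 0 0.3 0.52 [(np.float64(-0.3), np.float64(0.44), np.float64(2.47), np.float64(2.86), np.float64(1.35), np.float64(-1.51))]
1 0.15 0.105 0.573 [(np.float64(-0.25), np.float64(1.17), np.float64(2.25), 
[... 2318 characters left out ...]
 np.float64(2.92), np.float64(1.52), np.float64(1.62))]
-1 0.15 0.3 0.52 [(np.float64(-0.3), np.float64(0.59), np.float64(2.49), np.float64(2.87), np.float64(1.66), np.float64(1.59))]
-1 0.3 0.105 0.573 [(np.float64(-0.24), np.float64(1.25), np.float64(2.19), np.float64(2.89), np.float64(2.16), np.float64(1.49))]
-1 0.3 0.105 0.52 [(np.float64(-0.29), np.float64(1.33), np.float64(2.31), np.float64(2.79), np.float64(2.35), np.float64(1.4))]
-1 0.3 0.3 0.573 [(np.float64(-0.24), np.float64(0.71), np.float64(2.33), np.float64(2.93), np.float64(1.76), np.float64(1.59))]
-1 0.3 0.3 0.52 [(np.float64(-0.29), np.float64(0.72), np.float64(2.47), np.float64(2.88), np.float64(1.92), np.float64(1.56))]
```

```bash

cat >> fk.py <<'E'
def rows(q0,q1,p,n,show=True):
    out=[];Q=[q0+(q1-q0)*i/n for i in range(n+1)]
    for a,b in zip(Q[:-1],Q[1:]):
        Pa,Ra=fk(a,p);Pb,Rb=fk(b,p)
        o=Ra.inv().apply(Pb-Pa)*1000;w=(Ra.inv()*Rb).as_rotvec()
        out.append((np.round(o).astype(int).tolist(),np.round(w,3).tolist()))
        if show:print(json.dumps({"offset":out[-1][0],"rotation":out[-1][1]}),np.round(np.linalg.norm(w),3),"TCP",np.round(Pb,2),"tip",np.round(Pb+Rb.apply([0,0,.066]),2))
    return out
E
python3 - <<'E'
from fk import *
np.set_printoptions(precision=3,suppress=True)
p=np.load("p.npy");qc=np.array(load()[-1][1])
qs,e=ik(np.array([.50,-.01,.105]),tgt(-.03,.05,1),p,[-.3,1.15,2.4,2.85,2,-1.7]);print(qs,e)
qb=np.array([-.35,.0,1.6,2.7,1.6,-1.6])
rows(qc,qb,p,24);print();rows(qb,qs,p,20)
E
```

```text
[-0.328  1.232  2.468  2.784  2.151 -1.758] 3.306277474024455e-11
{"offset": [-2, 24, -1], "rotation": [-0.092, -0.007, -0.012]} 0.093 TCP [0.4  0.07 0.45] tip [0.4 0.1 0.4]
{"offset": [-2, 24, -1], "rotation": [-0.092, -0.007, -0.012]} 0.093 TCP [0.4  0.08 0.47] tip [0.41 0.12 0.42]
{"offset": [-1, 24, -1], "rotation": [-0.092, -0.007, -0.011]} 0.093 TCP [0.41 0.1  0.48] tip [0.42 0.14 0.44]
{"offset": [-1, 24, -1], "rotation": [-0.092, -0.007, -0.011]} 0.093 TCP [0.42 0.11 0.5 ] tip [0.43 0.16 0.46]
{"offset": [-1, 24, -1], "rotation": [-0.092, -0.006, -0.01]} 0.093 TCP [0.43 0.13 0.52] tip [0.44 0.18 0.48]
{"offset": [-1, 24, -1], "rotation": [-0.092, -0.006, -0.01]} 0.093 TCP [0.43 0.14 0.54] tip [0.45 0.2  0.5 ]
{"offset": [-1, 24, -1], "rotation": [-0.092, -0.006, -0.01]} 0.093 TCP [0.44 0.15 0.56] tip [0.45 0.21 0.53]
{"offset": [-1, 24, -1], "rotation": [-0.092, -0.006, -0.009]} 0.093 TCP [0.44 0.16 0.58] tip [0.46 0.22 0.56]
{"offset": [-1, 24, 0], "rotation": [-0.092, -0.006, -0.009]} 0.093 TCP [0.45 0.17 0.6 ] tip [0.47 0.23 0.59]
{"offset": [-1, 24, 0], "rotation": [-0.09
[... 3252 characters left out ...]
t": [-26, -8, -27], "rotation": [-0.009, -0.072, 0.026]} 0.077 TCP [ 0.58 -0.03  0.25] tip [ 0.64 -0.03  0.28]
{"offset": [-25, -7, -26], "rotation": [-0.009, -0.072, 0.025]} 0.077 TCP [ 0.57 -0.03  0.22] tip [ 0.63 -0.03  0.24]
{"offset": [-24, -6, -25], "rotation": [-0.009, -0.073, 0.024]} 0.077 TCP [ 0.55 -0.02  0.18] tip [ 0.62 -0.02  0.2 ]
{"offset": [-23, -6, -24], "rotation": [-0.009, -0.073, 0.023]} 0.077 TCP [ 0.54 -0.02  0.16] tip [ 0.6  -0.02  0.17]
{"offset": [-22, -5, -23], "rotation": [-0.009, -0.073, 0.022]} 0.077 TCP [ 0.52 -0.01  0.13] tip [ 0.58 -0.02  0.14]
{"offset": [-22, -5, -22], "rotation": [-0.009, -0.074, 0.021]} 0.077 TCP [ 0.5  -0.01  0.11] tip [ 0.57 -0.01  0.11]
```

Request:
apply_moves:
  motion:
    - {"offset":[-1,24,-1],"rotation":[-0.092,-0.007,-0.011]}
    - {"offset":[-1,24,-1],"rotation":[-0.092,-0.007,-0.011]}
    - {"offset":[-1,24,-1],"rotation":[-0.092,-0.007,-0.011]}
    - {"offset":[-1,24,-1],"rotation":[-0.092,-0.007,-0.011]}
    - {"offset":[-1,24,-1],"rotation":[-0.092,-0.006,-0.01]}
    - {"offset":[-1,24,-1],"rotation":[-0.092,-0.006,-0.01]}
    - {"offset":[-1,24,-1],"rotation":[-0.092,-0.006,-0.01]}
    - {"offset":[-1,24,0],"rotation":[-0.092,-0.006,-0.009]}
    - {"offset":[-1,24,0],"rotation":[-0.092,-0.006,-0.009]}
    - {"offset":[-1,24,0],"rotation":[-0.092,-0.005,-0.008]}
    - {"offset":[-1,24,0],"rotation":[-0.092,-0.005,-0.008]}
    - {"offset":[-1,24,0],"rotation":[-0.092,-0.005,-0.007]}

```text
time: 3.72
tool_pos: [0.4575, 0.163, 0.6859]
tool_rot: [1.499, -0.003, 2.813]
contact_force: [0.2, 1.2, -0.9]
opening: 0.0919
```

```bash
cat > via.py <<'E'
from h import *
from fk import *
np.set_printoptions(precision=3,suppress=True)
E
python3 - <<'E'
from via import *
s=log();r=fit();p=r.x;np.save("p.npy",p);print(r.cost)
qb=np.array([-.35,.0,1.6,2.7,1.6,-1.6])
print(fk(s["qpos"],p)[0])
rows(np.array(s["qpos"]),qb,p,12)
E
```

```text
3.72 [-0.398 -0.003  1.613  1.64   1.643 -1.601] [0.458 0.163 0.686] [ 1.499 -0.003  2.813] [ 0.2  1.2 -0.9]
6.954704764507026e-08
[0.458 0.163 0.686]
{"offset": [0, 22, 1], "rotation": [-0.088, -0.002, -0.006]} 0.088 TCP [0.46 0.16 0.71] tip [0.48 0.22 0.72]
{"offset": [0, 22, 1], "rotation": [-0.088, -0.002, -0.006]} 0.088 TCP [0.46 0.16 0.73] tip [0.48 0.22 0.75]
{"offset": [0, 22, 1], "rotation": [-0.088, -0.002, -0.005]} 0.088 TCP [0.46 0.15 0.75] tip [0.48 0.21 0.77]
{"offset": [0, 22, 1], "rotation": [-0.088, -0.002, -0.004]} 0.088 TCP [0.45 0.15 0.77] tip [0.47 0.2  0.8 ]
{"offset": [0, 22, 1], "rotation": [-0.088, -0.002, -0.004]} 0.088 TCP [0.45 0.14 0.79] tip [0.47 0.19 0.83]
{"offset": [0, 22, 0], "rotation": [-0.088, -0.002, -0.003]} 0.088 TCP [0.45 0.13 0.81] tip [0.47 0.18 0.85]
{"offset": [-1, 22, 0], "rotation": [-0.088, -0.003, -0.002]} 0.088 TCP [0.44 0.12 0.83] tip [0.46 0.17 0.87]
{"offset": [-1, 22, 0], "rotation": [-0.088, -0.003, -0.002]} 0.088 TCP [0.44 0.11 0.85] tip [0.45 0.15 0.89]
{"offset": [-1, 21, 0], "rotation": [-0.088, -0.003, -0.001]} 0.088 TCP [0.43 0.09 0.86] tip [0.45 0.13 0.91]
{"offset": [-1, 21, 0], "rotation": [-0.088, -0.003, -0.001]} 0.088 TCP [0.43 0.08 0.88] tip [0.44 0.11 0.93]
{"offset": [-1, 21, 0], "rotation": [-0.088, -0.003, 0.0]} 0.088 TCP [0.42 0.06 0.89] tip [0.43 0.09 0.95]
{"offset": [-1, 21, 0], "rotation": [-0.088, -0.004, 0.001]} 0.088 TCP [0.42 0.04 0.9 ] tip [0.43 0.07 0.96]
```

```bash
python3 - <<'E'
from via import *
p=np.load("p.npy");q=np.array(load()[-1][1])
qs,e=ik(np.array([.50,-.01,.105]),tgt(-.03,.05,1),p,[-.3,1.15,2.4,2.85,2,-1.7])
qv,e=ik(np.array([.47,-.01,.38]),tgt(-.03,.3,1),p,[-.3,.5,2.4,2.85,2,-1.6]);print(qv,e)
rows(q,qv,p,20);print();rows(qv,qs,p,12)
E
```

```text
[-0.35   0.459  2.606  2.828  1.798 -1.546] 6.227887094922835e-10
{"offset": [-6, -10, -2], "rotation": [-0.065, 0.001, 0.071]} 0.096 TCP [0.46 0.16 0.68] tip [0.48 0.22 0.68]
{"offset": [-7, -10, -4], "rotation": [-0.065, -0.003, 0.07]} 0.095 TCP [0.47 0.16 0.67] tip [0.49 0.22 0.68]
{"offset": [-8, -9, -5], "rotation": [-0.065, -0.007, 0.069]} 0.095 TCP [0.47 0.15 0.65] tip [0.5  0.21 0.67]
{"offset": [-9, -8, -6], "rotation": [-0.065, -0.011, 0.067]} 0.094 TCP [0.48 0.14 0.64] tip [0.5  0.2  0.66]
{"offset": [-10, -7, -8], "rotation": [-0.065, -0.015, 0.066]} 0.094 TCP [0.49 0.14 0.63] tip [0.51 0.19 0.66]
{"offset": [-11, -6, -9], "rotation": [-0.065, -0.019, 0.064]} 0.093 TCP [0.49 0.13 0.62] tip [0.52 0.18 0.65]
{"offset": [-11, -5, -10], "rotation": [-0.066, -0.023, 0.061]} 0.093 TCP [0.5  0.12 0.61] tip [0.53 0.17 0.64]
{"offset": [-12, -4, -11], "rotation": [-0.066, -0.027, 0.059]} 0.092 TCP [0.5  0.11 0.59] tip [0.53 0.16 0.63]
{"offset": [-13, -3, -12], "rotation": [-0.066, -0.031, 0.056]} 0.092 TCP [0.5  0.1  0.58] tip [0.54 0.15 0.61]
{"offset": [-13, -2, -13], "rotation
[... 1854 characters left out ...]
0.02  0.26]
{"offset": [-24, 0, -2], "rotation": [-0.0, -0.021, 0.0]} 0.021 TCP [ 0.51 -0.02  0.23] tip [ 0.58 -0.02  0.24]
{"offset": [-24, -1, -3], "rotation": [-0.001, -0.021, 0.0]} 0.021 TCP [ 0.51 -0.02  0.2 ] tip [ 0.58 -0.02  0.21]
{"offset": [-24, -1, -4], "rotation": [-0.001, -0.021, 0.0]} 0.021 TCP [ 0.51 -0.01  0.18] tip [ 0.58 -0.02  0.18]
{"offset": [-24, -1, -5], "rotation": [-0.001, -0.021, 0.0]} 0.021 TCP [ 0.51 -0.01  0.15] tip [ 0.57 -0.02  0.16]
{"offset": [-24, -1, -6], "rotation": [-0.002, -0.021, -0.0]} 0.021 TCP [ 0.51 -0.01  0.13] tip [ 0.57 -0.01  0.13]
{"offset": [-24, -2, -7], "rotation": [-0.002, -0.021, -0.0]} 0.021 TCP [ 0.5  -0.01  0.11] tip [ 0.57 -0.01  0.11]
```

Request:
apply_moves:
  motion:
    - {"offset":[-6,-10,-2],"rotation":[-0.065,0.001,0.071]}
    - {"offset":[-7,-10,-4],"rotation":[-0.065,-0.003,0.07]}
    - {"offset":[-8,-9,-5],"rotation":[-0.065,-0.007,0.069]}
    - {"offset":[-9,-8,-6],"rotation":[-0.065,-0.011,0.067]}
    - {"offset":[-10,-7,-8],"rotation":[-0.065,-0.015,0.066]}
    - {"offset":[-11,-6,-9],"rotation":[-0.065,-0.019,0.064]}
    - {"offset":[-11,-5,-10],"rotation":[-0.066,-0.023,0.061]}
    - {"offset":[-12,-4,-11],"rotation":[-0.066,-0.027,0.059]}
    - {"offset":[-13,-3,-12],"rotation":[-0.066,-0.031,0.056]}
    - {"offset":[-13,-2,-13],"rotation":[-0.066,-0.034,0.053]}

```text
time: 4.55
tool_pos: [0.5054, 0.0939, 0.5648]
tool_rot: [0.768, -0.674, 2.933]
contact_force: [-0.5, -0.5, -0.2]
opening: 0.092
```

```bash
python3 - <<'E'
from via import *
log();p=np.load("p.npy");q=np.array(load()[-1][1])
qv,e=ik(np.array([.47,-.01,.38]),tgt(-.03,.3,1),p,[-.3,.5,2.4,2.85,2,-1.6])
rows(q,qv,p,11)
E
```

```text
4.55 [-0.363  0.219  2.108  2.273  1.712 -1.55 ] [0.505 0.094 0.565] [ 0.768 -0.674  2.933] [-0.5 -0.5 -0.2]
{"offset": [-13, -1, -13], "rotation": [-0.057, -0.035, 0.043]} 0.08 TCP [0.51 0.08 0.56] tip [0.55 0.12 0.59]
{"offset": [-13, 0, -14], "rotation": [-0.057, -0.038, 0.041]} 0.08 TCP [0.51 0.07 0.54] tip [0.55 0.11 0.58]
{"offset": [-14, 1, -14], "rotation": [-0.057, -0.04, 0.038]} 0.079 TCP [0.51 0.06 0.52] tip [0.56 0.09 0.56]
{"offset": [-14, 2, -15], "rotation": [-0.057, -0.042, 0.035]} 0.079 TCP [0.51 0.05 0.5 ] tip [0.56 0.08 0.54]
{"offset": [-14, 3, -15], "rotation": [-0.057, -0.044, 0.032]} 0.079 TCP [0.51 0.04 0.49] tip [0.56 0.07 0.52]
{"offset": [-14, 4, -15], "rotation": [-0.057, -0.046, 0.029]} 0.078 TCP [0.51 0.03 0.47] tip [0.56 0.05 0.5 ]
{"offset": [-14, 5, -15], "rotation": [-0.056, -0.048, 0.025]} 0.078 TCP [0.5  0.03 0.45] tip [0.56 0.04 0.48]
{"offset": [-13, 6, -15], "rotation": [-0.056, -0.05, 0.022]} 0.078 TCP [0.5  0.02 0.43] tip [0.55 0.03 0.46]
{"offset": [-13, 6, -15], "rotation": [-0.055, -0.051, 0.018]} 0.078 TCP [0.49 0.01 0.41] tip [0.55 0.01 0.44]
{"offset": [-13, 7, -15], "rotation": [-0.055, -0.053, 0.015]} 0.078 TCP [ 0.48 -0.    0.4 ] tip [0.54 0.   0.42]
{"offset": [-13, 8, -15], "rotation": [-0.054, -0.054, 0.011]} 0.078 TCP [ 0.47 -0.01  0.38] tip [ 0.53 -0.01  0.4 ]
```

Request:
apply_moves:
  motion:
    - {"offset":[-13,-1,-13],"rotation":[-0.057,-0.035,0.043]}
    - {"offset":[-13,0,-14],"rotation":[-0.057,-0.038,0.041]}
    - {"offset":[-14,1,-14],"rotation":[-0.057,-0.04,0.038]}
    - {"offset":[-14,2,-15],"rotation":[-0.057,-0.042,0.035]}
    - {"offset":[-14,3,-15],"rotation":[-0.057,-0.044,0.032]}
    - {"offset":[-14,4,-15],"rotation":[-0.057,-0.046,0.029]}
    - {"offset":[-14,5,-15],"rotation":[-0.056,-0.048,0.025]}
    - {"offset":[-13,6,-15],"rotation":[-0.056,-0.05,0.022]}
    - {"offset":[-13,6,-15],"rotation":[-0.055,-0.051,0.018]}
    - {"offset":[-13,7,-15],"rotation":[-0.055,-0.053,0.015]}
    - {"offset":[-13,8,-15],"rotation":[-0.054,-0.054,0.011]}

```text
time: 5.47
tool_pos: [0.4654, -0.0109, 0.3622]
tool_rot: [-0.078, -1.297, -3.121]
contact_force: [0.2, -1.0, 0.1]
opening: 0.0918
```

```bash
python3 - <<'E'
from via import *
s=log();p=np.load("p.npy");q=np.array(load()[-1][1])
qs,e=ik(np.array([.49,-.012,.105]),tgt(-.03,.05,1),p,[-.3,1.15,2.4,2.85,2,-1.7])
rows(q,qs,p,12)
w=read_camera("wrist");cv2.imwrite("pics/w1.png",w["img"][:,:,::-1])
T=np.eye(4);T[:3,:3]=Ro.from_euler('xyz',s["tool_rot"]).as_matrix();T[:3,3]=s["tool_pos"]
for n in("mark","lip_edge"):print(n,[(r["location"],r["score"]) for r in tip_of(n,w)[:2]])
E
```

```text
5.47 [-0.333  0.461  2.601  2.874  1.767 -1.527] [ 0.465 -0.011  0.362] [-0.078 -1.297 -3.121] [ 0.2 -1.   0.1]
{"offset": [-22, 1, 3], "rotation": [0.007, -0.02, -0.006]} 0.022 TCP [ 0.48 -0.02  0.35] tip [ 0.55 -0.02  0.37]
{"offset": [-22, 1, 2], "rotation": [0.006, -0.02, -0.005]} 0.021 TCP [ 0.49 -0.02  0.33] tip [ 0.55 -0.02  0.35]
{"offset": [-23, 0, 1], "rotation": [0.006, -0.019, -0.004]} 0.02 TCP [ 0.5  -0.02  0.31] tip [ 0.56 -0.02  0.32]
{"offset": [-23, 0, 0], "rotation": [0.005, -0.019, -0.003]} 0.02 TCP [ 0.5  -0.02  0.29] tip [ 0.57 -0.02  0.3 ]
{"offset": [-23, 0, -1], "rotation": [0.004, -0.019, -0.002]} 0.019 TCP [ 0.5  -0.02  0.26] tip [ 0.57 -0.02  0.28]
{"offset": [-23, 0, -2], "rotation": [0.003, -0.018, -0.001]} 0.019 TCP [ 0.51 -0.02  0.24] tip [ 0.57 -0.02  0.25]
{"offset": [-23, 0, -3], "rotation": [0.002, -0.018, -0.0]} 0.018 TCP [ 0.51 -0.02  0.22] tip [ 0.57 -0.02  0.23]
{"offset": [-23, -1, -4], "rotation": [0.001, -0.018, 0.0]} 0.018 TCP [ 0.51 -0.02  0.2 ] tip [ 0.57 -0.02  0.2 ]
{"offset": [-23, -1, -5], "rotation": [0.0, -0.018, 0.001]} 0.018 TCP [ 0.5  -0.02  0.17] tip [ 0.57 -0.02  0.18]
{"offset": [-22, -1, -6], "rotation": [-0.001, -0.018, 0.001]} 0.018 TCP [ 0.5  -0.01  0.15] tip [ 0.57 -0.02  0.16]
{"offset": [-22, -1, -7], "rotation": [-0.002, -0.018, 0.002]} 0.018 TCP [ 0.5  -0.01  0.13] tip [ 0.56 -0.02  0.13]
{"offset": [-22, -1, -8], "rotation": [-0.003, -0.018, 0.002]} 0.018 TCP [ 0.49 -0.01  0.11] tip [ 0.56 -0.01  0.11]
mark []
lip_edge []
```

View pics/w1.png

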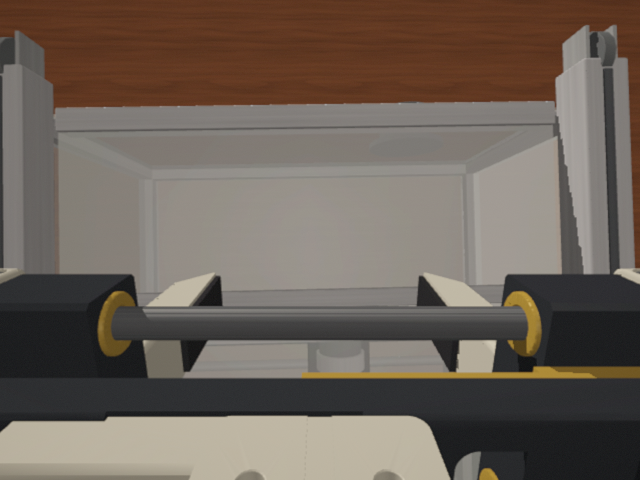

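Request:
apply_moves:
  motion:
    - {"offset":[-22,1,3],"rotation":[0.007,-0.02,-0.006]}
    - {"offset":[-22,1,2],"rotation":[0.006,-0.02,-0.005]}
    - {"offset":[-23,0,1],"rotation":[0.006,-0.019,-0.004]}
    - {"offset":[-23,0,0],"rotation":[0.005,-0.019,-0.003]}
    - {"offset":[-23,0,-1],"rotation":[0.004,-0.019,-0.002]}
    - {"offset":[-23,0,-2],"rotation":[0.003,-0.018,-0.001]}
    - {"offset":[-23,0,-3],"rotation":[0.002,-0.018,0]}
    - {"offset":[-23,-1,-4],"rotation":[0.001,-0.018,0]}
    - {"offset":[-23,-1,-5],"rotation":[0,-0.018,0.001]}
    - {"offset":[-22,-1,-6],"rotation":[-0.001,-0.018,0.001]}
    - {"offset":[-22,-1,-7],"rotation":[-0.002,-0.018,0.002]}

```text
time: 6.53
tool_pos: [0.5067, -0.0111, 0.121]
tool_rot: [0.162, -1.439, 2.977]
contact_force: [1.5, -0.2, 1.3]
opening: 0.092
```

```bash
python3 - <<'E'
from via import *
s=log()
R=Ro.from_euler('xyz',s["tool_rot"]);print(R.as_matrix())
for P in([.50,-.012,.108],[.575,-.014,.108]):print(P,R.inv().apply(P-s["tool_pos"])*1000)
print((R.inv()*tgt(-.03,.05,1)).as_rotvec())
for c in("scene","top"):
  w=read_camera(c);cv2.imwrite(f"pics/{c}1.png",w["img"][:,:,::-1])
  for n in("mark","lip_edge","lip_pad"):print(n,[(r["location"],r["score"]) for r in tip_of(n,w)[:2]])
E
```

```text
6.53 [-0.344  1.23   2.442  2.719  2.195 -1.803] [ 0.507 -0.011  0.121] [ 0.162 -1.439  2.977] [ 1.5 -0.2  1.3]
[[-0.129 -0.004  0.992]
 [ 0.021 -1.    -0.001]
 [ 0.991  0.021  0.129]]
[0.5, -0.012, 0.108] [-12.015   0.698  -8.348]
[0.575, -0.014, 0.108] [-21.754   2.383  66.025]
[-0.028 -0.08   0.019]
mark [([0.6286, 0.1668, 0.3046], 0.76)]
lip_edge [([0.6081, -0.0137, 0.148], 0.93)]
lip_pad [([0.6298, -0.014, 0.138], 0.7)]
mark [([0.6238, 0.1618, 0.2981], 0.61), ([0.554, 0.2148, 0.0011], 0.57)]
lip_edge [([0.6054, -0.009, 0.145], 0.71)]
lip_pad [([0.6258, -0.0135, 0.1379], 0.58)]
```

View pics/scene1.png

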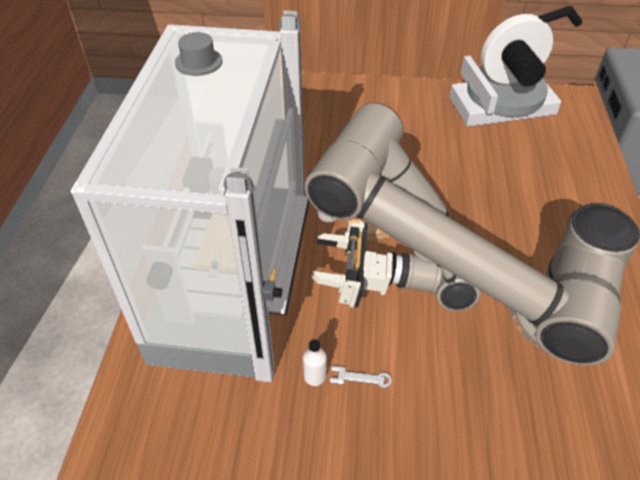

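View pics/top1.png

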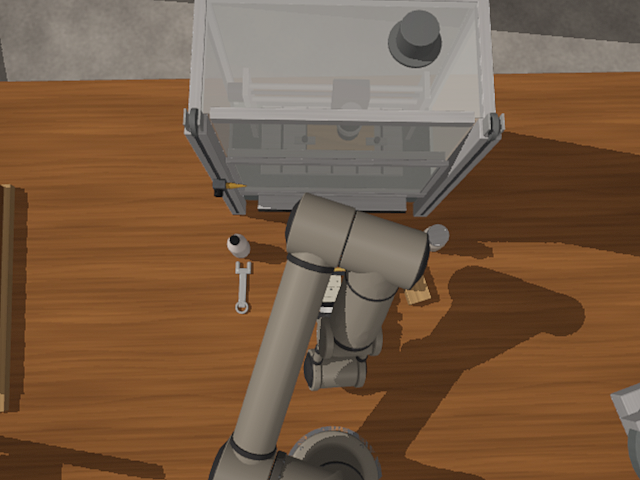

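Request:
apply_moves:
  motion:
    - {"offset":[-6,0,-4],"rotation":[-0.014,-0.04,0.01]}
    - {"offset":[-6,0,-4],"rotation":[-0.014,-0.04,0.01]}
    - {"offset":[0,0,0],"rotation":[0,0,0]}

```text
time: 7.18
tool_pos: [0.5, -0.0115, 0.1144]
tool_rot: [-0.006, -1.517, 3.115]
contact_force: [0.9, -0.6, 0.3]
opening: 0.0922
```

```bash
python3 - <<'E'
from via import *
s=log()
R=Ro.from_euler('xyz',s["tool_rot"]);print(R.as_matrix())
for P in([.573,-.014,.11],):print(P,R.inv().apply(P-s["tool_pos"])*1000)
print((R.inv()*tgt(-.03,.05,1)).as_rotvec())
E
```

```text
7.18 [-0.327  1.213  2.479  2.789  2.148 -1.753] [ 0.5   -0.011  0.114] [-0.006 -1.517  3.115] [ 0.9 -0.6  0.3]
[[-0.054 -0.032  0.998]
 [ 0.001 -0.999 -0.032]
 [ 0.999 -0.     0.054]]
[0.573, -0.014, 0.11] [-8.356  0.107 72.685]
[ 0.002 -0.004 -0.   ]
```

Orientation is set; move forward under the lip.

Request:
apply_moves:
  motion:
    - {"offset":[-3,0,18],"rotation":[0,0,0]}
    - {"offset":[-2,0,18],"rotation":[0,0,0]}
    - {"offset":[-2,0,18],"rotation":[0,0,0]}
    - {"offset":[-1,0,18],"rotation":[0,0,0]}
    - {"offset":[0,0,0],"rotation":[0,0,0]}

```text
time: 7.6
tool_pos: [0.5763, -0.0137, 0.1166]
tool_rot: [0.019, -1.507, 3.092]
contact_force: [-0.6, -0.9, 1.0]
opening: 0.0918
```

```bash
python3 - <<'E'
from via import *
s=log()
w=read_camera("scene");cv2.imwrite("pics/s2.png",cv2.resize(w["img"][150:400,220:480],None,fx=2.4,fy=2.4)[:,:,::-1])
t=read_camera("top")
# triangulate mark tip from own pixels
import numpy as np
A=[];b=[]
for p,uv in((w,(273.8,267.7)),(t,(246,185.8))):
    c,d=ray(p,uv);d/=np.linalg.norm(d);M=np.eye(3)-np.outer(d,d);A.append(M);b.append(M@c)
X=np.linalg.lstsq(np.vstack(A),np.hstack(b),rcond=None)[0];print(X,proj(w,X),proj(t,X))
E
```

```text
7.6 [-0.257  1.085  2.288  2.905  1.86  -1.626] [ 0.576 -0.014  0.117] [ 0.019 -1.507  3.092] [-0.6 -0.9  1. ]
[0.627 0.165 0.297] [274.278 267.868] [246.042 185.341]
```

View pics/s2.png

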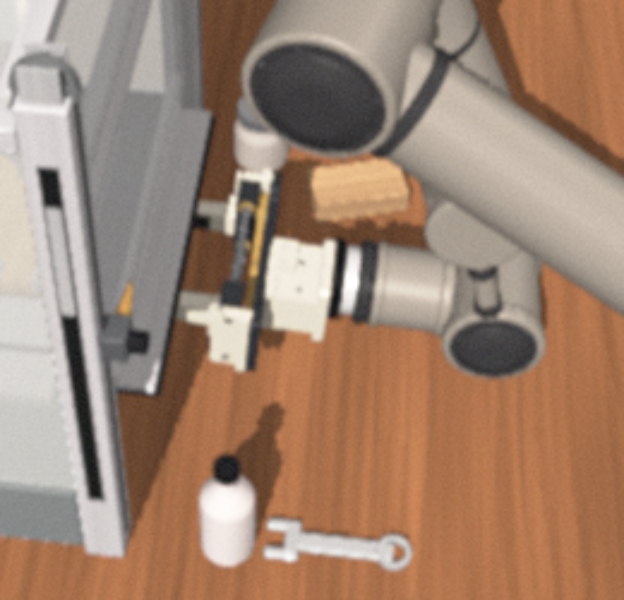

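Request:
apply_moves:
  motion:
    - {"offset":[4,0,0],"rotation":[0,0,0]}
    - {"offset":[4,0,0],"rotation":[0,0,0]}
    - {"offset":[4,0,0],"rotation":[0,0,0]}
    - {"offset":[4,0,0],"rotation":[0,0,0]}
    - {"offset":[4,0,0],"rotation":[0,0,0]}

```text
time: 8.12
tool_pos: [0.5697, -0.0133, 0.1329]
tool_rot: [-0.019, -1.526, 3.13]
contact_force: [4.2, 0.3, -5.6]
opening: 0.0917
```

```bash
python3 - <<'E'
from via import *
s=log()
E
```

```text
8.12 [-0.261  1.032  2.324  2.903  1.825 -1.62 ] [ 0.57  -0.013  0.133] [-0.019 -1.526  3.13 ] [ 4.2  0.3 -5.6]
```

Request:
apply_moves:
  motion:
    - {"offset":[8,0,1.5],"rotation":[0,0,0]}
    - {"offset":[9,0,1.5],"rotation":[0,0,0]}
    - {"offset":[9,0,1.5],"rotation":[0,0,0]}
    - {"offset":[9,0,1],"rotation":[0,0,0]}
    - {"offset":[9,0,1],"rotation":[0,0,0]}
    - {"offset":[9,0,1],"rotation":[0,0,0]}
    - {"offset":[9,0,1],"rotation":[0,0,0]}
    - {"offset":[9,0,1],"rotation":[0,0,0]}
    - {"offset":[9,0,1],"rotation":[0,0,0]}
    - {"offset":[9,0,1],"rotation":[0,0,0]}
    - {"offset":[6,0,0],"rotation":[0,0,0]}
    - {"offset":[2,0,0],"rotation":[0,0,0]}

```text
time: 9.12
tool_pos: [0.5692, -0.0129, 0.2292]
tool_rot: [-0.556, -1.565, -2.619]
contact_force: [4.6, -0.0, -5.5]
opening: 0.0918
```

```bash
cat > look.py <<'E'
from via import *
import sys
s=log();print(Ro.from_euler('xyz',s["tool_rot"]).as_matrix())
for c in("scene","top"):
  w=read_camera(c);cv2.imwrite(f"pics/{c}_{sys.argv[1]}.png",cv2.resize(w["img"][150:400,220:480] if c=="scene" else w["img"][150:330,190:430],None,fx=2.4,fy=2.4)[:,:,::-1])
  for n in("mark","lip_edge","lip_pad"):print(c,n,[(r["location"],r["score"]) for r in tip_of(n,w)[:2]])
E
python3 look.py a
```

```text
9.12 [-0.257  0.7    2.368  2.918  1.504 -1.552] [ 0.569 -0.013  0.229] [-0.556 -1.565 -2.619] [ 4.6 -0.  -5.5]
[[-0.005 -0.034  0.999]
 [-0.003 -0.999 -0.034]
 [ 1.    -0.003  0.005]]
scene mark [([0.6262, 0.1707, 0.3013], 0.64), ([0.6284, -0.0128, 0.2433], 0.31)]
scene lip_edge [([0.6079, -0.0136, 0.2483], 0.84), ([0.6265, 0.1654, 0.3017], 0.5)]
scene lip_pad [([0.6302, -0.0136, 0.241], 0.86)]
top mark [([0.6292, 0.1641, 0.2986], 0.82)]
top lip_edge [([0.6042, -0.008, 0.2495], 0.65)]
top lip_pad [([0.6276, -0.0145, 0.2383], 0.57)]
```

View pics/scene_a.png

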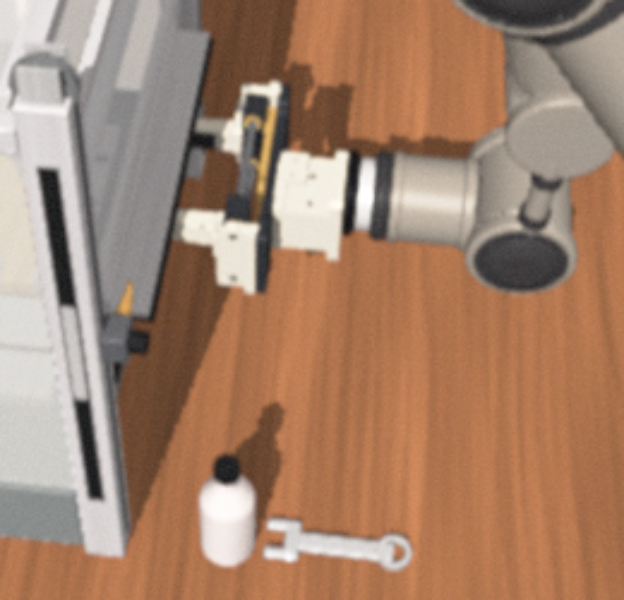

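Request:
apply_moves:
  motion:
    - {"offset":[7,0,1.5],"rotation":[0,0.01,0]}
    - {"offset":[8,0,1.5],"rotation":[0,0.01,0]}
    - {"offset":[8,0,1],"rotation":[0,0.01,0]}
    - {"offset":[8,0,1],"rotation":[0,0.01,0]}
    - {"offset":[6,0,1],"rotation":[0,0.01,0]}
    - {"offset":[3,0,0],"rotation":[0,0.01,0]}

```text
time: 10.02
tool_pos: [0.5728, -0.0125, 0.2647]
tool_rot: [-0.107, -1.523, -3.069]
contact_force: [2.9, -0.1, -6.0]
opening: 0.0919
```

```bash
python3 look.py b
```

```text
10.02 [-0.253  0.621  2.355  2.921  1.456 -1.529] [ 0.573 -0.013  0.265] [-0.107 -1.523 -3.069] [ 2.9 -0.1 -6. ]
[[-0.048 -0.034  0.998]
 [-0.004 -0.999 -0.034]
 [ 0.999 -0.005  0.048]]
scene mark [([0.6264, 0.1727, 0.2986], 0.85)]
scene lip_edge [([0.6058, -0.0128, 0.2862], 0.67)]
scene lip_pad [([0.6271, -0.014, 0.2798], 0.82), ([0.6237, -0.0185, 0.2869], 0.26)]
top mark [([0.629, 0.1623, 0.299], 0.66), ([0.5561, 0.2133, 0.0009], 0.26)]
top lip_edge [([0.6031, -0.0075, 0.2853], 0.96)]
top lip_pad [([0.6292, -0.0141, 0.2769], 0.76)]
```

View pics/scene_b.png

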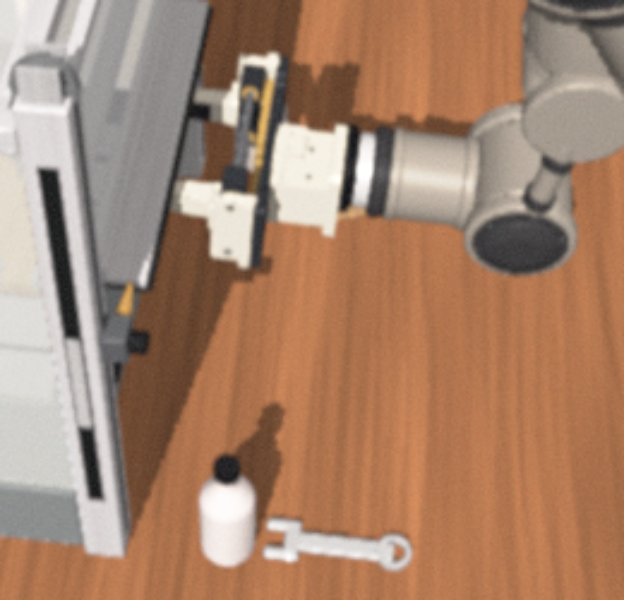

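View pics/top_b.png

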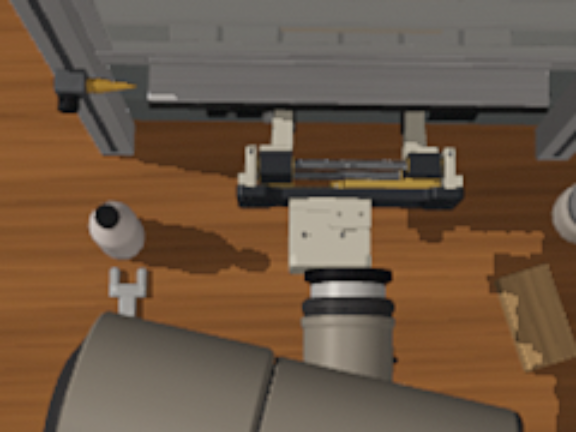

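```bash
python3 - <<'E'
from via import *
w=read_camera("scene");t=read_camera("top")
np.savez("b.npz",s=w["img"],t=t["img"])
cv2.imwrite("pics/sz.png",cv2.resize(w["img"][240:300,250:310],None,fx=10,fy=10,interpolation=cv2.INTER_CUBIC)[:,:,::-1])
cv2.imwrite("pics/tz.png",cv2.resize(t["img"][170:210,210:290],None,fx=10,fy=10,interpolation=cv2.INTER_CUBIC)[:,:,::-1])
E
```

```text
(no output)
```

View pics/sz.png

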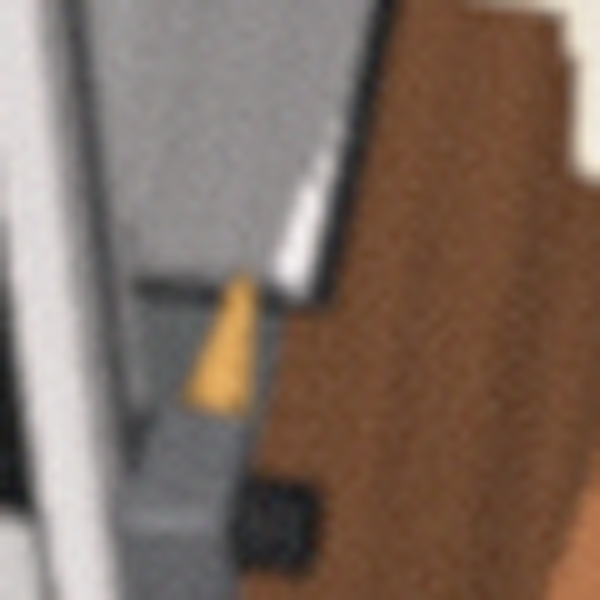

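View pics/tz.png

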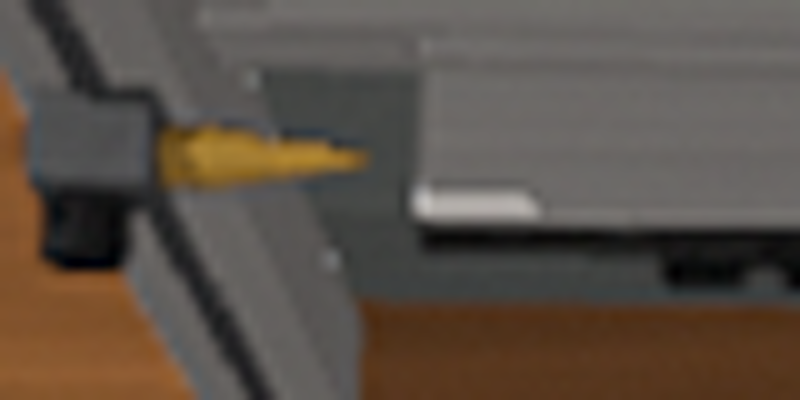

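```bash
python3 - <<'E'
from via import *
w=read_camera("scene");t=read_camera("top")
M=np.array([.6265,.1655,.2995]);R=Ro.from_euler('z',-.031)
print(proj(w,M),proj(t,M))
for dz in(-.02,-.015,-.01,-.005,0,.005):
    C=M+R.apply([-.014,-.0085,dz]);print(dz,proj(w,C)-proj(w,M),proj(t,C)-proj(t,M))
E
```

```text
[274.636 267.071] [245.8   185.378]
-0.02 [8.854 4.014] [5.086 9.434]
-0.015 [8.727 2.314] [4.834 8.782]
-0.01 [8.598 0.603] [4.58  8.123]
-0.005 [ 8.468 -1.12 ] [4.323 7.458]
0 [ 8.338 -2.854] [4.064 6.788]
0.005 [ 8.207 -4.601] [3.803 6.111]
```

Request:
apply_moves:
  motion:
    - {"offset":[5,0,0.5],"rotation":[0,0,0]}
    - {"offset":[5,0,0.5],"rotation":[0,0.005,0]}
    - {"offset":[4,0,0.5],"rotation":[0,0.005,0]}
    - {"offset":[2,0,0],"rotation":[0,0,0]}

```text
time: 10.95
tool_pos: [0.5726, -0.0126, 0.2758]
tool_rot: [-0.143, -1.528, -3.033]
contact_force: [4.3, -1.0, -5.2]
opening: 0.0917
```

```bash
python3 look.py c; python3 - <<'E'
from via import *
w=read_camera("scene");t=read_camera("top")
cv2.imwrite("pics/sz2.png",cv2.resize(w["img"][240:300,250:310],None,fx=10,fy=10,interpolation=cv2.INTER_CUBIC)[:,:,::-1])
cv2.imwrite("pics/tz2.png",cv2.resize(t["img"][170:210,210:290],None,fx=10,fy=10,interpolation=cv2.INTER_CUBIC)[:,:,::-1])
E
```

```text
10.95 [-0.253  0.581  2.351  2.92   1.408 -1.519] [ 0.573 -0.013  0.276] [-0.143 -1.528 -3.033] [ 4.3 -1.  -5.2]
[[-0.042 -0.034  0.999]
 [-0.005 -0.999 -0.034]
 [ 0.999 -0.006  0.042]]
scene mark [([0.6273, 0.1674, 0.3034], 0.68)]
scene lip_edge [([0.6089, -0.014, 0.2987], 0.79)]
scene lip_pad [([0.6263, -0.0124, 0.2881], 0.62)]
top mark [([0.6282, 0.1628, 0.3008], 0.72)]
top lip_edge [([0.6054, -0.0103, 0.2943], 0.55)]
top lip_pad [([0.6286, -0.0158, 0.2897], 0.95), ([0.6268, 0.1651, 0.2994], 0.37)]
```

View pics/sz2.png

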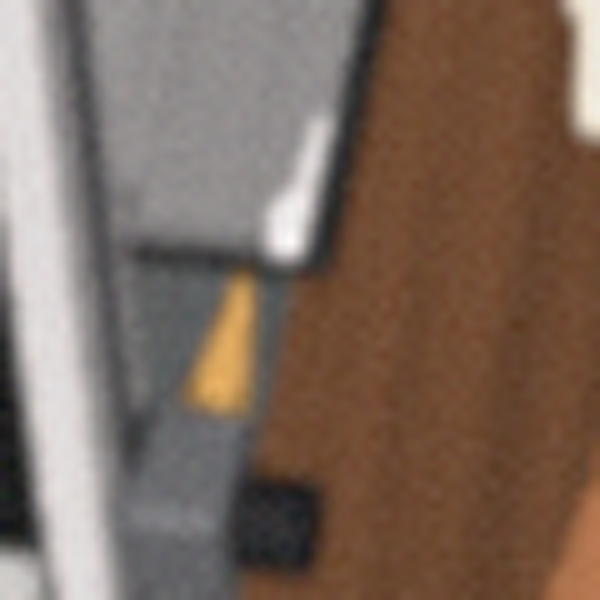

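View pics/tz2.png

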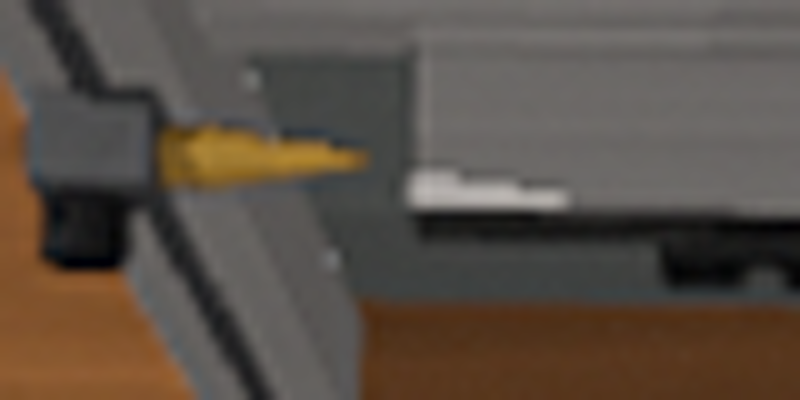

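Request:
apply_moves:
  motion:
    - {"offset":[4,0,0],"rotation":[0,0,0]}
    - {"offset":[4,0,0.5],"rotation":[0,0,0]}
    - {"offset":[1,0,0],"rotation":[0,0,0]}

```text
time: 11.7
tool_pos: [0.5726, -0.0126, 0.2839]
tool_rot: [-0.165, -1.531, -3.01]
contact_force: [2.9, -1.1, -5.6]
opening: 0.0918
```

```bash
python3 look.py d; python3 - <<'E'
from via import *
w=read_camera("scene");t=read_camera("top")
cv2.imwrite("pics/sz3.png",cv2.resize(w["img"][240:300,250:310],None,fx=10,fy=10,interpolation=cv2.INTER_CUBIC)[:,:,::-1])
cv2.imwrite("pics/tz3.png",cv2.resize(t["img"][170:210,210:290],None,fx=10,fy=10,interpolation=cv2.INTER_CUBIC)[:,:,::-1])
E
```

```text
11.7 [-0.253  0.552  2.348  2.919  1.374 -1.511] [ 0.573 -0.013  0.284] [-0.165 -1.531 -3.01 ] [ 2.9 -1.1 -5.6]
[[-0.039 -0.034  0.999]
 [-0.005 -0.999 -0.034]
 [ 0.999 -0.007  0.039]]
scene mark [([0.6252, 0.1659, 0.3008], 0.76)]
scene lip_edge [([0.6084, -0.0136, 0.3051], 0.74)]
scene lip_pad [([0.6282, -0.0111, 0.302], 0.75)]
top mark [([0.6265, 0.1616, 0.2978], 0.88)]
top lip_edge [([0.6035, -0.0086, 0.3056], 0.64)]
top lip_pad [([0.6265, -0.0123, 0.2961], 0.55)]
```

View pics/sz3.png

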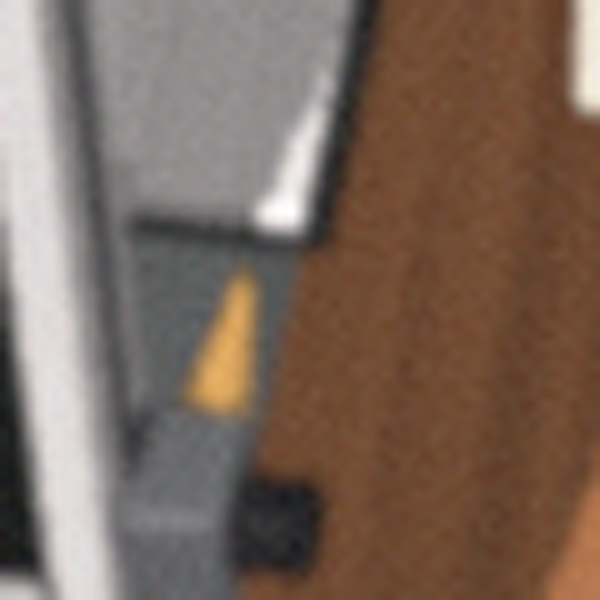

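View pics/tz3.png

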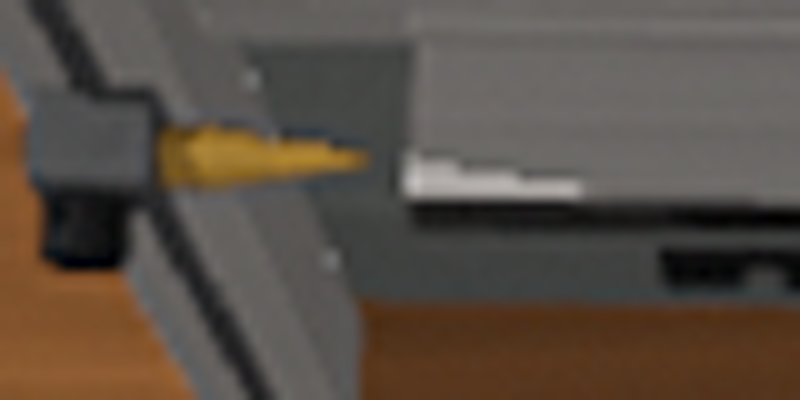

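Request:
apply_moves:
  motion:
    - {"offset":[-5,0,0],"rotation":[0,0,0]}
    - {"offset":[-8,0,0],"rotation":[0,0,0]}
    - {"offset":[-8,0,-4],"rotation":[0,0,0]}
    - {"offset":[-3,0,-15],"rotation":[0,0,0]}
    - {"offset":[0,0,-20],"rotation":[0,0,0]}
    - {"offset":[0,0,-20],"rotation":[0,0,0]}
    - {"offset":[0,0,-20],"rotation":[0,0,0]}
    - {"offset":[0,0,-10],"rotation":[0,0,0]}
    - {"offset":[0,0,0],"rotation":[0,0,0]}
    - {"offset":[0,0,0],"rotation":[0,0,0]}

```text
time: 13.03
tool_pos: [0.4852, -0.0101, 0.2612]
tool_rot: [-0.078, -1.499, -3.098]
contact_force: [0.2, 0.2, -0.2]
opening: 0.0915
```

```bash
python3 look.py e; python3 - <<'E'
from via import *
w=read_camera("scene");t=read_camera("top")
cv2.imwrite("pics/sz4.png",cv2.resize(w["img"][240:300,250:310],None,fx=10,fy=10,interpolation=cv2.INTER_CUBIC)[:,:,::-1])
for n in("oil_bottle","offcut","collet_wrench","screw_jar"):
  for p in(w,t):print(n,[(r["location"],r["score"]) for r in tip_of(n,p)[:1]])
E
```

```text
13.03 [-0.339  0.697  2.599  2.83   1.79  -1.612] [ 0.485 -0.01   0.261] [-0.078 -1.499 -3.098] [ 0.2  0.2 -0.2]
[[-0.072 -0.034  0.997]
 [-0.003 -0.999 -0.035]
 [ 0.997 -0.006  0.072]]
scene mark [([0.628, 0.1665, 0.3008], 0.64), ([0.6233, -0.0189, 0.3098], 0.18)]
scene lip_edge [([0.6083, -0.0133, 0.3093], 0.61)]
scene lip_pad [([0.6256, -0.0149, 0.2992], 0.93)]
top mark [([0.4549, 0.2104, -0.0007], 0.66), ([0.6272, 0.1631, 0.2995], 0.64)]
top lip_edge [([0.6047, -0.008, 0.3042], 0.9)]
top lip_pad [([0.6297, -0.0137, 0.2998], 0.92)]
oil_bottle [([0.5514, 0.2115, -0.0047], 0.88)]
oil_bottle [([0.5526, 0.2138, -0.0032], 0.76)]
offcut [([0.4584, -0.2149, -0.001], 0.47)]
offcut [([0.452, -0.2205, 0.0023], 0.59)]
collet_wrench [([0.4525, 0.2121, 0.0002], 0.73)]
collet_wrench [([0.4541, 0.2075, -0.0009], 0.87)]
screw_jar [([0.5613, -0.2706, 0.0055], 0.77)]
screw_jar [([0.561, -0.27, 0.0019], 0.92)]
```

View pics/scene_e.png

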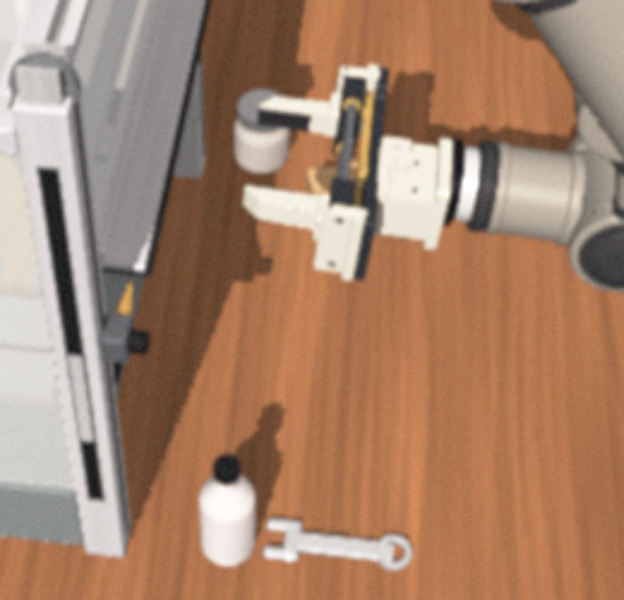

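View pics/sz4.png

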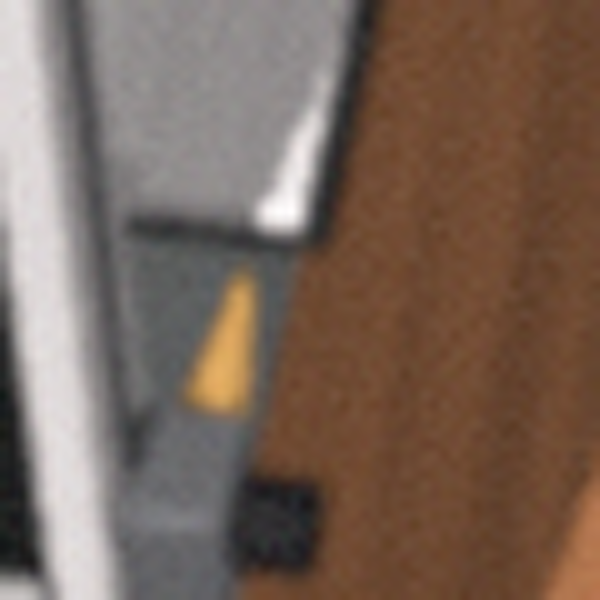

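```bash
cat > wr.py <<'E'
from via import *
import sys
s=observe();w=read_camera("wrist");cv2.imwrite(f"pics/wr{sys.argv[1]}.png",w["img"][:,:,::-1])
np.save("wr.npy",w["img"])
T=np.eye(4);T[:3,:3]=Ro.from_euler('xyz',s["tool_rot"]).as_matrix();T[:3,3]=s["tool_pos"]
C=T@np.array(w["tool_from_camera"]);print(C)
Ci=np.linalg.inv(C);K=np.array(w["camera_matrix"])
def pj(X):
    x=Ci[:3,:3]@X+Ci[:3,3];u=K@x;return u[:2]/u[2]
M=np.array([.6265,.1655,.300]);R=Ro.from_euler('z',-.031)
print("mark",pj(M))
for dz in(0,.005):
  print(dz,"L",pj(M+R.apply([-.014,-.0085,dz])),"Lunder",pj(M+R.apply([-.014,-.0085,dz-.005])),"R",pj(M+R.apply([-.014,-.3485,dz])))
E
python3 wr.py 5
```

```text
[[-0.033 -0.186  0.982  0.387]
 [-0.999  0.01  -0.031 -0.007]
 [-0.004 -0.983 -0.186  0.323]
 [ 0.     0.     0.     1.   ]]
mark [ 41.055 208.292]
0 L [ 37.689 210.536] Lunder [ 38.907 218.697] R [595.847 208.069]
0.005 L [ 36.46  202.307] Lunder [ 37.689 210.536] R [596.984 199.842]
```

View pics/wr5.png

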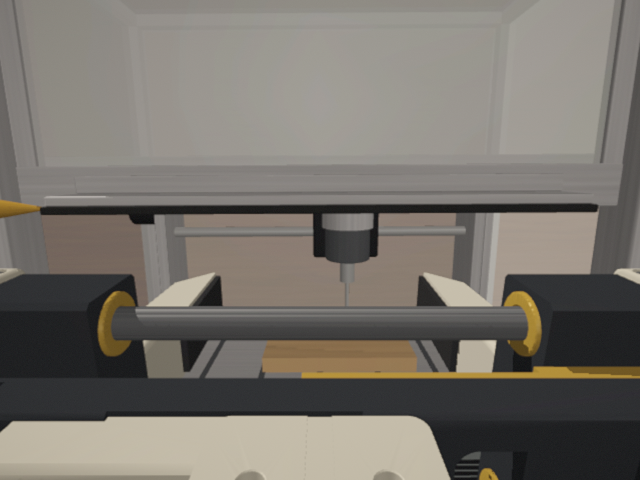

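```bash
python3 -c "
import numpy as np,cv2
a=np.load('wr.npy');print(a[198:222,60].sum(1),a[198:222,85].sum(1),a[200:220,30].tolist())
cv2.imwrite('pics/wz.png',cv2.resize(a[190:230,0:80],None,fx=10,fy=10,interpolation=0)[:,:,::-1])"
```

```text
[421 393 387 385 382 381 386 334 211 115  93  81  80  86  76  77 113 274
 316 313 313 310 316 313] [415 391 392 386 386 386 379 326 203 114  92  91  81  87  78  75 134 281
 315 311 317 314 313 318] [[129, 125, 121], [128, 124, 121], [128, 125, 122], [129, 125, 123], [144, 127, 105], [166, 131, 69], [165, 127, 48], [154, 118, 45], [145, 111, 42], [132, 100, 37], [124, 92, 35], [109, 82, 33], [98, 83, 59], [102, 96, 90], [104, 100, 98], [105, 101, 99], [105, 101, 98], [105, 101, 98], [104, 101, 98], [106, 102, 100]]
```

View pics/wz.png

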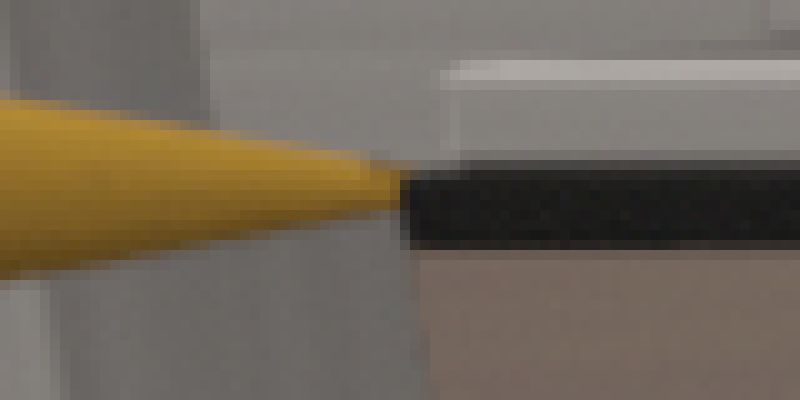

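```bash
python3 -c "
from h import *
print(hand_in());s=observe();print(s['time'],s['contact_force'])"
```

```text
the job is handed in; nothing more can be done
None
the job is handed in; nothing more can be done
```

The window is open to the pointer and standing on its own, and the job is handed in. By my best measurement the lip's front edge is about 3 mm above the pointer's tip, inside the ±8 mm allowed. I pushed it up about 155 mm from beneath the strip with the gripper open. Then I lowered the hand and drew it back about 90 mm.

- **Lip height:** my readings disagreed. The wrist camera, looking almost level at the lip and the tip together, gave +2.8 mm, and my pixel measurements in the scene and top views gave +2 and −1 mm. The trained networks read higher, about +4.5 to +7 mm, so the margin is thinner if they are right.
- **Window at rest:** its lip corner did not visibly move in the scene camera after I let go.
- **Contact:** the force was about 0 N with the hand away. The push itself took about 5 to 6 N.
- **Bench items:** all four read within about 5 mm of their starting positions, which is the networks' own error.
- **Time:** the robot's clock was at about 14 s of the 48 s allowed. `hand_in()` reports no verdict, so I have no confirmation beyond these checks.

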